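# Find the concealed catch of a lamp battery case

### The job

The battery case on the lamp bench is held shut by a concealed catch under one of the four identical flush round caps in its top; the other three are fixed blanks. Feel over the caps with gentle fingertip pushes until you find the one that gives, press it right in so that the battery flap springs open, and take your hand away with the flap standing open. Grasp nothing, and leave the loose lamp parts on and beside the case where they are.

Things in the scene. Friction and masses are not known exactly. Their poses are not given: they have to be found in the camera images.
- case: White metal battery case fixed to the bench, 200 x 340 x 70 mm high. Origin: centre of its underside, z up, x from the row of caps to the flap's hinge, y along the row. In its flat top, on the robot's side, a row of four round openings, 50 mm wide, 70 mm apart, each filled by a 47 mm round grey cap lying 2 mm below the top. Behind them the battery flap, 86 x 196 mm, flush when shut.
- cap1 (a point): Centre of the first cap's face (case frame: x -55, y -105, z 68 mm), z up. Any of cap1 to cap4 may be the catch: it differs from run to run and can only be felt. The blanks are rigid.
- cap2 (a point): Centre of the face of the second cap (case frame: x -55, y -35, z 68 mm), z up.
- cap3 (a point): Centre of the face of the third cap (case frame: x -55, y 35, z 68 mm), z up.
- cap4 (a point): Centre of the face of the fourth cap (case frame: x -55, y 105, z 68 mm), z up.
- catch (a joint): How far the catch cap is pressed in, m: 0 up, 0.008 fully in. It sinks straight down on a spring, about 2 N at first and 6 to 7 N at the bottom, lets the flap go at about 5 to 6 mm, and comes back up when left alone.
- flap (a joint): Opening angle of the battery flap, rad: 0 to 0.02 shut, 0.9 fully open. Hinged along its edge away from the caps; a weak spring lifts it to 0.9 in under a second once the catch lets go (free edge then 67 mm above the case's top), and it stays there.
- flap_edge (a point): Middle of the flap's free edge, upper side (the edge next to the caps).
- lamp_cup: Loose brass lamp cup standing mouth down on the bench beside the case, 68 mm diameter, 60 mm high; origin at the centre of its underside. Leave alone.
- tape: Loose cardboard-coloured roll of tape lying on the bench beside the case, 90 mm outside, 60 mm inside, 25 mm high; origin at the centre of its underside. Leave alone.
- finial: Loose small brass finial standing on the top of the case beside the flap, 26 mm diameter, 34 mm high; origin at the centre of its underside. Leave alone.

How it is judged:
On the way, in this order (a step that is already met when the one before it is completed fails the run):
1. the catch is pressed in at least 4 mm with the fingers while the flap is still shut (value of joint catch above 0.004 m and contact force between the fingers and anything else above 0.5 N and value of joint flap below 0.5 rad).
2. the flap has sprung open (value of joint flap above 0.7 rad), for 0.2 s.
At the end, for the whole second after the job is handed in: The flap stands open by more than 0.7 rad, the catch cap has come back up to within 2 mm, and the lamp cup, the tape and the finial stand within 20 mm of where they were, the cup and the finial upright (value of joint flap above 0.7 rad and value of joint catch below 0.002 m and distance of each of lamp_cup, tape, finial from where it was at the start of the episode below 0.02 m and angle between each of lamp_cup, finial's own z axis and vertical below 0.2 rad); the robot touches nothing.
It fails at once if the lamp cup, the tape or the finial is lifted, carried or pushed more than 20 mm away (distance of any of lamp_cup, tape, finial from where it was at the start of the episode above 0.02 m).
It fails at once if the fingers or arm push on something with more than 60 N (contact force between any of the fingers, the arm and anything else above 60 N).
It also fails if it takes over 48 s, if anything falls off the work surface, if the arm or the gripper's body presses on something with over 40 N, if the wrist force passes 120 N, or if a joint passes its speed limit or range.

### The arm

A 6-joint arm with a two-finger parallel gripper is mounted at the origin on the work surface. World frame = base frame: x ahead of the robot, y to its left, z up, the work surface at z = 0. Lengths are in m, angles in rad, forces in N, time in s.
With the tool pointing down it reaches from about 0.25 to 0.775 m from the base axis. Payload 4 kg.
Tool frame: the origin (TCP) lies midway between the tips of the shut fingers; the grasp point (between the pads) lies bot.grasp_offset behind it (bot.grasp_offset is the distance from the TCP to the grasp point, in m); z points along the fingers, y is the line along which they close (so a half turn about z gives the same grasp; the last joint's range is limited). The gripper opens to 94 mm and grips with 3 to 60 N. Pads are 16 mm wide; open, the fingers measure 119 mm over their backs; the gripper's body (75 mm by 177 mm) begins 78 mm behind the grasp point.
Start: joints at [1.196, 0.087, 1.371, -0, 1.684, -0.103], TCP at [0.148, 0.53, 0.206] pointing down, gripper open.
Joint ranges: [-3.1, 3.1], [-0.76, 2.03], [0.27, 2.55], [-1.08, 4.22], [0.17, 2.65], [-2.57, 2.57]. Speed limits (rad/s): [2.79, 2.79, 3.14, 3.14, 3.14, 3.14].

### API

Orientations are given as a 3x3 rotation matrix whose columns are the frame's x, y, z axes.
In Python, from cell import telemetry, capture, bot gives the robot as it stands.
- The arm moves only by the tool send_rows, never from a script. Its argument "motion" is a list of rows, each an object with "gripper": the closure, from 0 (fully open) to 1 (shut); "translation": the shift along the tool's x, y, z in cm, a list of three; "rotation": the turn, a rotation vector about the tool's x, y, z in degrees, a list of three. In form: [{"gripper": gripper, "translation": [x, y, z], "rotation": [wx, wy, wz]}, ...]. A call has 1 to 20 rows; each row shifts and turns the commanded pose from where the row before left it, along the tool's axes as they then stand; what a row does not reach is not made up. A row lasts 1/10 s, in which the tool goes at most 50 mm and 8.59 degrees, less where a joint would pass 70% of its speed; a pose out of reach is approached as far as the arm can. A call is refused whole if a number of a shift passes 5 or a number of a turn 8.59, either way. A call with a gripper value outside its range is refused whole. The fingers move at their own pace and stop on an object; "squeeze" is the grip in N (left out, the last holds). Time passes only in rows, so rows that do not move let the fingers close. It gives the time, the measured TCP pose, the force, the opening and the grip force at its end, in the units of the state.
- telemetry.get_obs(): the state, without advancing time (a new reading comes with each control period).
- capture(name): name is "side" or "top"; returns a dict with "pixels" (420x560x3 uint8, red, green, blue), "fx", "fy", "cx", "cy" (pixels), "R" (3x3) and "t" (3): a world point X has camera coordinates R X + t. Camera axes: x right, y down, z forward; pixel columns grow to the right and rows downward; lengths in m; the calibration is good to about 2 mm. A picture is of the moment at which its call begins. There is no depth.
- bot.hand_in(): hands the job in; it is judged then, once.
The state is a dict: "clock": time; "q": joint angles; "joint_vel": joint speeds; "tau": joint torques, N m; "position": TCP position; "tool_rot": TCP orientation; "force": force on the tool from outside, world axes, zero at the start; "moment": the same for the moment, N m; "grip_width": finger opening in m; "gripper_force": force on a finger pad.
Only numpy, scipy, OpenCV 4.12 (cv2) and the standard library are available. Lean on these libraries where they do the work, as an engineer would, in place of code of your own. Each camera call takes 0.05 s, during which the arm holds its last target. There are 200 camera calls.

## Working session

There is one attempt and no reset: what is moved stays moved. The work goes in short steps, Python scripts to look and compute and a tool call to move; the robot and the scene stay as the last step left them, time stands still between calls to the robot, and variables do not carry over. Pictures are saved under pics/ and viewed, at most 10 in all, crops included, and the job is handed in when it is done.

Besides the shell and the picture viewer there is one more tool, called after "Request:" as name([rows], argument=value, ...), one row to a line, values as JSON. send_rows: Moves the arm, as the interface text tells. Its arguments: {"type":"object","properties":{"motion":{"type":"array"},"squeeze":{"type":"number"}},"required":["motion"]}

```bash
mkdir -p pics
python3 - <<'E'
from cell import telemetry, capture, bot
import cv2,numpy as np,pickle
d={}
for n in("top","side"):
    c=capture(n);d[n]=c
    cv2.imwrite(f"pics/{n}0.png",c["pixels"][:,:,::-1])
    print(n,c["fx"],c["fy"],c["cx"],c["cy"],np.round(c["R"],4).tolist(),np.round(c["t"],4))
pickle.dump(d,open("cams.pkl","wb"))
o=telemetry.get_obs();print(o["clock"],o["position"],o["tool_rot"],o["force"],o["grip_width"],bot.grasp_offset)
E
```

```text
top 392.34312527480756 392.34312527480756 277.7435722255353 205.51233442590586 [[0.1025, -0.9947, -0.007], [-0.9709, -0.0985, -0.2183], [0.2164, 0.0292, -0.9759]] [-0.0309  0.6415  0.8623]
side 441.2649308110013 441.2649308110013 271.35869005200675 205.89464654051133 [[-0.9825, -0.1862, 0.0097], [-0.1093, 0.533, -0.839], [0.151, -0.8254, -0.544]] [0.6146 0.1184 0.9273]
0.1 [0.14747798 0.52936343 0.20442725] [[-9.63291790e-01  2.68455593e-01 -7.22185325e-04]
 [ 2.68456486e-01  9.63290078e-01 -1.82749328e-03]
 [ 2.05073166e-04 -1.95428460e-03 -9.99998069e-01]] [-0.65194242  0.41235069 -0.4889643 ] 0.09373125985171933 0.0188
```

View pics/top0.png

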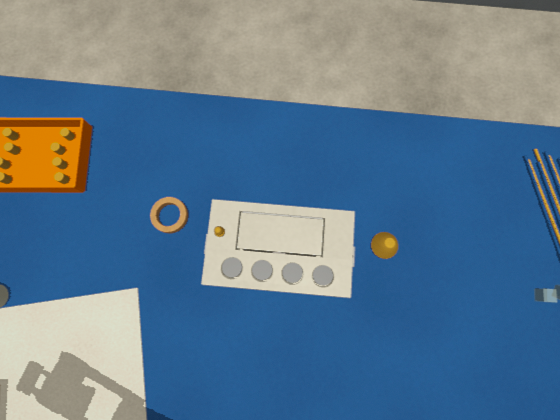

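View pics/side0.png

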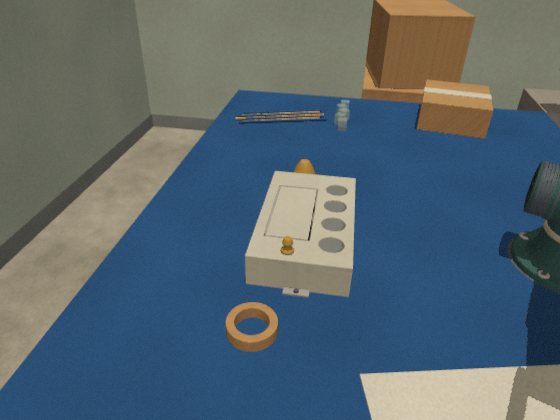

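The top view shows the caps at about (232,267), (262,270), (292,273) and (322,275). The flap is behind them, the finial at (219,231), the tape at (168,214) and the cup at (385,245). In the side view the caps are at about (337,190), (335,206), (333,224) and (331,245).

Run:
```python
import cv2,numpy as np,pickle
d=pickle.load(open("cams.pkl","rb"))
seeds={"top":[(232,267),(262,270),(292,273),(322,275)],"side":[(331,245),(333,224),(335,206),(337,190)]}
def ray(c,u,v,z):
    R=c["R"];C=-R.T@c["t"];r=R.T@np.array([(u-c["cx"])/c["fx"],(v-c["cy"])/c["fy"],1]);return C+r*(z-C[2])/r[2]
P={}
for n in d:
    g=cv2.cvtColor(d[n]["pixels"],cv2.COLOR_RGB2GRAY)
    for u,v in seeds[n]:
        m=(abs(g.astype(int)-int(np.median(g[v-2:v+3,u-2:u+3])))<22).astype(np.uint8)
        _,l,s,ce=cv2.connectedComponentsWithStats(m,connectivity=4);k=l[v,u]
        p=ray(d[n],*ce[k],.068);P.setdefault(n,[]).append(p)
        print(n,s[k],ce[k].round(1),p.round(4))
    A=np.array(P[n]);print(np.linalg.norm(np.diff(A,axis=0),axis=1))
M=(np.array(P["top"])+np.array(P["side"]))/2
e=M[0]-M[3];print(M.round(4),"yaw of case y minus 90 deg",np.degrees(np.arctan2(e[1],e[0]))-90)
print("finial",ray(d["top"],219,231,.09),"tape",ray(d["top"],168,214,.02),"cup",ray(d["top"],385,245,.06))
```

```text
top [221 257  22  22 358] [231.1 267.2] [0.4861 0.1267 0.068 ]
top [251 260  22  20 359] [261.5 269.9] [0.4872 0.0562 0.068 ]
top [281 262  22  23 362] [291.7 272.7] [ 0.4879 -0.0134  0.068 ]
top [312 265  22  22 372] [322.6 275.5] [ 0.4888 -0.0844  0.068 ]
[0.07051318 0.06958332 0.07102429]
side [319 237  25  16 294] [330.8 244.6] [0.4846 0.1257 0.068 ]
side [321 218  25  13 240] [332.8 224. ] [0.4856 0.0553 0.068 ]
side [324 201  23  11 201] [334.9 206. ] [ 0.486 -0.015  0.068]
side [326 185  22  11 161] [336.5 190. ] [ 0.4871 -0.0849  0.068 ]
[0.07041727 0.07030596 0.06996405]
[[ 0.4853  0.1262  0.068 ]
 [ 0.4864  0.0558  0.068 ]
 [ 0.487  -0.0142  0.068 ]
 [ 0.4879 -0.0847  0.068 ]] yaw of case y minus 90 deg 0.7040548823048027
finial [0.5637867  0.16209254 0.09      ] tape [0.60321109 0.30723025 0.02      ] cup [ 0.57463227 -0.22551047  0.06      ]
```

Request:
send_rows([
  {"gripper": 1,"translation": [0,0,0],"rotation": [0,0,-7.8]},
  {"gripper": 1,"translation": [0,0,0],"rotation": [0,0,-7.8]},
  {"gripper": 1,"translation": [-3,-3.6,0],"rotation": [0,0,0]},
  {"gripper": 1,"translation": [-3,-3.6,0],"rotation": [0,0,0]},
  {"gripper": 1,"translation": [-3,-3.6,0],"rotation": [0,0,0]},
  {"gripper": 1,"translation": [-3,-3.6,0],"rotation": [0,0,0]},
  {"gripper": 1,"translation": [-3,-3.6,0],"rotation": [0,0,0]},
  {"gripper": 1,"translation": [-3,-3.6,0],"rotation": [0,0,0]},
  {"gripper": 1,"translation": [-3,-3.6,0],"rotation": [0,0,0]},
  {"gripper": 1,"translation": [-3,-3.6,0],"rotation": [0,0,0]},
  {"gripper": 1,"translation": [-3,-3.6,0],"rotation": [0,0,0]},
  {"gripper": 1,"translation": [-3,-3.6,0],"rotation": [0,0,0]},
  {"gripper": 1,"translation": [-3,-3.6,0],"rotation": [0,0,0]},
  {"gripper": 1,"translation": [0,0,0],"rotation": [0,0,0]},
  {"gripper": 1,"translation": [0,0,0],"rotation": [0,0,0]},
  {"gripper": 1,"translation": [0,0,0],"rotation": [0,0,0]},
], squeeze=10)

```text
clock: 1.7
position: [0.4771, 0.1348, 0.2052]
tool_rot: [[-1.0, -0.001, -0.001], [-0.001, 1.0, 0.0], [0.001, 0.0, -1.0]]
force: [1.1, 0.4, -1.2]
grip_width: 0.0005
gripper_force: 0.0
```

Request:
send_rows([
  {"gripper": 1,"translation": [-0.8,-0.85,2],"rotation": [0,0,0]},
  {"gripper": 1,"translation": [0,0,3],"rotation": [0,0,0]},
  {"gripper": 1,"translation": [0,0,3],"rotation": [0,0,0]},
  {"gripper": 1,"translation": [0,0,2.5],"rotation": [0,0,0]},
  {"gripper": 1,"translation": [0,0,1.5],"rotation": [0,0,0]},
  {"gripper": 1,"translation": [0,0,0],"rotation": [0,0,0]},
  {"gripper": 1,"translation": [0,0,0],"rotation": [0,0,0]},
  {"gripper": 1,"translation": [0,0,0],"rotation": [0,0,0]},
])

```text
clock: 2.5
position: [0.4865, 0.1264, 0.0871]
tool_rot: [[-1.0, -0.002, 0.003], [-0.002, 1.0, 0.001], [-0.003, 0.001, -1.0]]
force: [0.4, -0.1, 0.3]
grip_width: 0.0006
gripper_force: 0.0
```

Request:
send_rows([
  {"gripper": 1,"translation": [0,0,0.8],"rotation": [0,0,0]},
  {"gripper": 1,"translation": [0,0,0.6],"rotation": [0,0,0]},
  {"gripper": 1,"translation": [0,0,0.2],"rotation": [0,0,0]},
  {"gripper": 1,"translation": [0,0,0.2],"rotation": [0,0,0]},
  {"gripper": 1,"translation": [0,0,0.2],"rotation": [0,0,0]},
  {"gripper": 1,"translation": [0,0,0],"rotation": [0,0,0]},
  {"gripper": 1,"translation": [0,0,0],"rotation": [0,0,0]},
])

```text
clock: 3.2
position: [0.4855, 0.1254, 0.0682]
tool_rot: [[-1.0, -0.0, -0.0], [-0.0, 1.0, -0.0], [0.0, -0.0, -1.0]]
force: [-7.3, -1.8, 12.4]
grip_width: 0.0006
gripper_force: 6.5
```

Cap4 is rigid: 12 N at z 0.068. Next is cap3.

Request:
send_rows([
  {"gripper": 1,"translation": [0,0,-2.0],"rotation": [0,0,0]},
  {"gripper": 1,"translation": [-0.1,-3.5,0],"rotation": [0,0,0]},
  {"gripper": 1,"translation": [0,-3.5,0],"rotation": [0,0,0]},
  {"gripper": 1,"translation": [0,0,0],"rotation": [0,0,0]},
  {"gripper": 1,"translation": [0,0,0],"rotation": [0,0,0]},
  {"gripper": 1,"translation": [0,0,1.3],"rotation": [0,0,0]},
  {"gripper": 1,"translation": [0,0,0.3],"rotation": [0,0,0]},
  {"gripper": 1,"translation": [0,0,0.2],"rotation": [0,0,0]},
  {"gripper": 1,"translation": [0,0,0.2],"rotation": [0,0,0]},
  {"gripper": 1,"translation": [0,0,0],"rotation": [0,0,0]},
  {"gripper": 1,"translation": [0,0,0],"rotation": [0,0,0]},
])

```text
clock: 4.3
position: [0.486, 0.0564, 0.0682]
tool_rot: [[-1.0, -0.002, -0.001], [-0.002, 1.0, -0.0], [0.001, -0.0, -1.0]]
force: [-8.2, -0.6, 16.6]
grip_width: 0.0005
gripper_force: 8.5
```

Cap3 is rigid too. Next is cap2.

Request:
send_rows([
  {"gripper": 1,"translation": [0,0,-2.0],"rotation": [0,0,0]},
  {"gripper": 1,"translation": [-0.1,-3.5,0],"rotation": [0,0,0]},
  {"gripper": 1,"translation": [0,-3.5,0],"rotation": [0,0,0]},
  {"gripper": 1,"translation": [0,0,0],"rotation": [0,0,0]},
  {"gripper": 1,"translation": [0,0,0],"rotation": [0,0,0]},
  {"gripper": 1,"translation": [0,0,1.3],"rotation": [0,0,0]},
  {"gripper": 1,"translation": [0,0,0.3],"rotation": [0,0,0]},
  {"gripper": 1,"translation": [0,0,0.2],"rotation": [0,0,0]},
  {"gripper": 1,"translation": [0,0,0.1],"rotation": [0,0,0]},
  {"gripper": 1,"translation": [0,0,0],"rotation": [0,0,0]},
  {"gripper": 1,"translation": [0,0,0],"rotation": [0,0,0]},
])

```text
clock: 5.4
position: [0.4871, -0.0131, 0.0682]
tool_rot: [[-1.0, -0.002, -0.002], [-0.002, 1.0, 0.001], [0.002, 0.001, -1.0]]
force: [-6.4, 0.9, 13.0]
grip_width: 0.0005
gripper_force: 6.6
```

Cap2 is rigid. That leaves cap1.

Request:
send_rows([
  {"gripper": 1,"translation": [0,0,-2.0],"rotation": [0,0,0]},
  {"gripper": 1,"translation": [-0.1,-3.5,0],"rotation": [0,0,0]},
  {"gripper": 1,"translation": [0,-3.5,0],"rotation": [0,0,0]},
  {"gripper": 1,"translation": [0,0,0],"rotation": [0,0,0]},
  {"gripper": 1,"translation": [0,0,0],"rotation": [0,0,0]},
  {"gripper": 1,"translation": [0,0,1.3],"rotation": [0,0,0]},
  {"gripper": 1,"translation": [0,0,0.3],"rotation": [0,0,0]},
  {"gripper": 1,"translation": [0,0,0.2],"rotation": [0,0,0]},
  {"gripper": 1,"translation": [0,0,0.1],"rotation": [0,0,0]},
  {"gripper": 1,"translation": [0,0,0],"rotation": [0,0,0]},
  {"gripper": 1,"translation": [0,0,0],"rotation": [0,0,0]},
])

```text
clock: 6.5
position: [0.4894, -0.0845, 0.0677]
tool_rot: [[-1.0, -0.001, 0.001], [-0.001, 1.0, -0.0], [-0.001, -0.0, -1.0]]
force: [0.6, 0.2, 1.0]
grip_width: 0.0002
gripper_force: 0.6
```

Cap1 gives: only 1 N at z 0.0677. I'll press it in.

Request:
send_rows([
  {"gripper": 1,"translation": [0,0,0.2],"rotation": [0,0,0]},
  {"gripper": 1,"translation": [0,0,0.2],"rotation": [0,0,0]},
  {"gripper": 1,"translation": [0,0,0.2],"rotation": [0,0,0]},
  {"gripper": 1,"translation": [0,0,0.1],"rotation": [0,0,0]},
  {"gripper": 1,"translation": [0,0,0],"rotation": [0,0,0]},
  {"gripper": 1,"translation": [0,0,0],"rotation": [0,0,0]},
])

```text
clock: 7.1
position: [0.4895, -0.0846, 0.061]
tool_rot: [[-1.0, -0.0, 0.001], [-0.0, 1.0, 0.0], [-0.001, 0.0, -1.0]]
force: [-0.7, 1.7, 4.5]
grip_width: 0.0009
gripper_force: 2.7
```

Request:
send_rows([
  {"gripper": 1,"translation": [0,0,0.1],"rotation": [0,0,0]},
  {"gripper": 1,"translation": [0,0,0],"rotation": [0,0,0]},
  {"gripper": 1,"translation": [0,0,0],"rotation": [0,0,0]},
  {"gripper": 1,"translation": [0,0,0],"rotation": [0,0,0]},
  {"gripper": 1,"translation": [0,0,0],"rotation": [0,0,0]},
  {"gripper": 1,"translation": [0,0,0],"rotation": [0,0,0]},
  {"gripper": 1,"translation": [0,0,0],"rotation": [0,0,0]},
  {"gripper": 1,"translation": [0,0,0],"rotation": [0,0,0]},
  {"gripper": 1,"translation": [0,0,-1.5],"rotation": [0,0,0]},
  {"gripper": 1,"translation": [0,0,-3],"rotation": [0,0,0]},
  {"gripper": 1,"translation": [2,0,-4],"rotation": [0,0,0]},
  {"gripper": 1,"translation": [3,0,-3],"rotation": [0,0,0]},
  {"gripper": 1,"translation": [4,0,-2],"rotation": [0,0,0]},
  {"gripper": 1,"translation": [3,0,0],"rotation": [0,0,0]},
  {"gripper": 1,"translation": [0,0,0],"rotation": [0,0,0]},
  {"gripper": 1,"translation": [0,0,0],"rotation": [0,0,0]},
  {"gripper": 1,"translation": [0,0,0],"rotation": [0,0,0]},
])

```text
clock: 8.8
position: [0.3694, -0.0847, 0.1936]
tool_rot: [[-1.0, -0.0, -0.001], [-0.0, 1.0, 0.0], [0.001, 0.0, -1.0]]
force: [0.7, -0.3, 0.2]
grip_width: 0.0004
gripper_force: 0.0
```

Run:
```python
from cell import capture
import cv2
cv2.imwrite("pics/side1.png",capture("side")["pixels"][:,:,::-1])
```

```text
(no output)
```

View pics/side1.png

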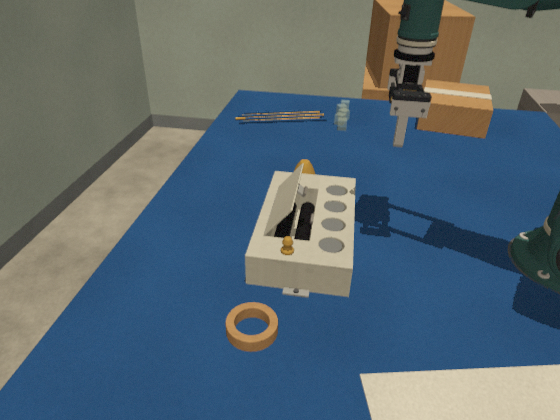

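The flap stands open at about (288,200). The finial (288,245), tape (252,326) and cup (305,165) are where they were, and the hand is clear of the case.

```bash
python3 -c "
from cell import bot
print(bot.hand_in())"
```

```text
the job is handed in; nothing more can be done
None
```

The job is handed in: cap1 was the catch, and pressing it in opened the flap, which was standing open with the hand clear and the loose parts unmoved in the last picture; the hand-in returned no verdict.

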